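# Feel a preserving jar's rim for chips

### The job

The empty wide-mouthed glass jar is about to be filled: feel its rim for chips. With the fingers closed and their tips resting lightly on top of the rim, go round the whole rim anticlockwise as seen from above, starting and finishing directly above the middle of the paper label, then lift away. The jar must stay standing where it is, neither pinched, lifted, shoved nor knocked or pressed hard, and everything around it is left alone.

Things in the scene. Friction and masses are not known exactly. Their poses are not given: they have to be found in the camera images.
- jar: Empty squat preserving jar of pale blue-green glass, open on top, loose, 0.54 to 0.72 kg, 66 mm high, 112 mm across at most, standing on the mat. Origin: centre of its underside; z up its axis; x points to the middle of its white paper label, which wraps 62 mm of the outside wall, 10 to 40 mm above the foot. Dragging a fingertip on it at over 10 N slides or tips it.
- rim_start (a point): Point on top of the rim, on the middle line of the ring, directly above the middle of the label: tracing starts and ends here. Axes as the jar's. The glass is rigid and does not give: land on it slowly (about 10 mm/s or less), a fast landing knocks it hard (40 mm/s: 50 to 90 N). 1 to 6 N is a light touch.
- rim_center (a point): Centre of the jar's mouth, level with the top of the rim, 66 mm above the foot. Axes as the jar's. The rim is a smooth level ring 7 mm wide, rounded on top, 104 mm across outside and 90 mm inside; its middle line is a circle of 48.5 mm radius.
- mat: Grey non-slip silicone mat under the things, fixed, 300 mm (its x) by 420 mm (its y), 8 mm thick, grippy (friction about 1.5). Origin: centre of its underside, on the work surface.
- jam: Closed jam jar, red with a paper label and a brass-coloured lid, 62 mm across, 98 mm high, loose. Origin: centre of its underside. To be left alone.
- tin: Food tin with an orange label, 74 mm across, 108 mm high, loose. Origin: centre of its underside. To be left alone.
- jarlid: Pale blue-green glass lid of the jar, a disc 104 mm across and 16 mm high lying on the mat, loose. Origin: centre of its underside. To be left alone.
- butterbox: Yellow carton with white panels, 75 by 55 mm, 100 mm high, loose. Origin: centre of its underside. To be left alone.

How it is judged:
By the outcome, as a careful person would: the job done as asked, in the order asked, and still so for the second after the job is handed in, with the robot touching nothing.
It also fails if it takes over 64 s, if anything falls off the work surface, if the arm or the gripper's body presses on something with over 40 N, if the wrist force passes 120 N, or if a joint passes its speed limit or range.

### The arm

A 7-joint arm with a two-finger parallel gripper is mounted at the origin on the work surface. World frame = base frame: x ahead of the robot, y to its left, z up, the work surface at z = 0. Lengths are in m, angles in rad, forces in N, time in s.
With the tool pointing down it reaches from about 0.4 to 0.85 m from the base axis. Payload 10.4 kg.
Tool frame: the origin (TCP) lies between the finger pads, 19 mm behind the fingertips; this is the grasp point; z points along the fingers, y is the line along which they close (so a half turn about z gives the same grasp; the last joint's range is limited). The gripper opens to 87 mm and grips with 3 to 60 N. Pads are 19 mm wide; open, the fingers measure 117 mm over their backs; the gripper's body (75 mm by 190 mm) begins 51 mm behind the grasp point.
Start: joints at [-1.206, 0.332, -0.065, 1.46, 0.022, 1.35, -0.088], TCP at [0.236, 0.579, 0.241] pointing down, gripper open.
Joint ranges: [-2.6, 2.6], [-0.5, 2.12], [-1.47, 1.34], [0.16, 2.42], [-1.27, 4.41], [0.06, 2.06], [-2.6, 2.6]. Speed limits (rad/s): [2.22, 2.22, 2.79, 2.79, 3.14, 3.14, 3.14].

### API

Orientations are given as a unit quaternion [w, x, y, z].
In Python, from cell import bot, viewer, workorder gives the robot as it stands.
- The arm moves only by the tool arm_command, never from a script. Its argument "increments" is one flat list of numbers, 7 for each row, row after row: the turn, a rotation vector about the tool's x, y, z scaled (see below), then the shift along the tool's x, y, z scaled (see below), then the gripper command: -1 is shut, 1 is fully open, values between are in proportion. A call has 1 to 12 rows; each row is the pose to reach, as a shift and turn from the pose commanded when the call began, along the tool's axes at that moment, turning the shorter way round; what a row does not reach only later rows make up. The controller multiplies each number of a shift by 0.08 m and each number of a turn by 180 degrees. A row lasts 1/12 s, in which the tool goes at most 41.7 mm and 7.16 degrees, less where a joint would pass 70% of its speed; a pose out of reach is approached as far as the arm can. A call with a number of a shift or a turn outside -1 to 1 is refused whole. A call with a gripper value outside its range is refused whole. The fingers move at their own pace and stop on an object; the grip force is fixed at half the most. Time passes only in rows, so rows that repeat a pose let the fingers close. It gives the time, the measured TCP pose, the force, the opening and the grip force at its end, in the units of the state.
- bot.get_obs(): the state, without advancing time (a new reading comes with each control period).
- viewer.snapshot(name): name is "side" or "top" or "wrist"; returns the picture (400x640x3 uint8, red, green, blue); there is no depth.
- viewer.calibration(name): a dict with "vfov" (degrees; the focal length in pixels is half the picture's height over the tangent of half this angle, whatever the lens; pixels are square), "cx", "cy" (the principal point, pixels), "rvec" (rotation vector, rad) and "tvec" (3), from world to camera coordinates, as OpenCV has them; the wrist camera has in their place "tool_from_camera" (4x4, takes a point from camera to tool coordinates, whose origin is the TCP and whose axes are the flange's). Camera axes: x right, y down, z forward; pixel columns grow to the right and rows downward; lengths in m; the calibration is good to about 2 mm. A picture is of the moment at which its call begins: read the wrist's pose just before it. calibration takes no time and is no camera call.
- workorder.hand_in(): hands the job in; it is judged then, once.
The state is a dict: "t": time; "qpos": joint angles; "dq": joint speeds; "effort": joint torques, N m; "ee_pos": TCP position; "eef_rot": TCP orientation; "contact_force": force on the tool from outside, world axes, zero at the start; "torque": the same for the moment, N m; "finger_gap": finger opening in m; "finger_force": force on a finger pad.
Only numpy, scipy, OpenCV 4.12 (cv2) and the standard library are available. Lean on these libraries where they do the work, as an engineer would, in place of code of your own. Each camera call takes 0.05 s, during which the arm holds its last target. There are 200 camera calls.

## Working session

There is one attempt and no reset: what is moved stays moved. The work goes in short steps, Python scripts to look and compute and a tool call to move; the robot and the scene stay as the last step left them, time stands still between calls to the robot, and variables do not carry over. Pictures are saved under pics/ and viewed, at most 10 in all, crops included, and the job is handed in when it is done.

Besides the shell and the picture viewer there is one more tool, called after ">>>" as name(argument=value, ...) on one line, values as JSON. arm_command: Moves the arm, as the interface text tells. Its arguments: {"type":"object","properties":{"increments":{"type":"array","items":{"type":"number","minimum":-1,"maximum":1}}},"required":["increments"]}

```bash
ls; mkdir -p pics
python3 - <<'E'
from cell import bot, viewer, workorder
import cv2,numpy as np
o=bot.get_obs();print({k:np.round(v,3).tolist() for k,v in o.items()})
a=[]
for n in("top","side"):
    im=viewer.snapshot(n);cv2.imwrite(f"pics/{n}0.png",im[:,:,::-1])
    c=viewer.calibration(n);print(n,c)
    print(-cv2.Rodrigues(np.array(c["rvec"],float))[0].T@np.array(c["tvec"]))
print(viewer.calibration("wrist"))
E
```

```text
pics
{'t': 0.0, 'qpos': [-1.206, 0.333, -0.065, 1.461, 0.022, 1.35, -0.089], 'dq': [-0.0, -0.001, 0.001, -0.001, -0.0, 0.001, -0.0], 'effort': [-0.0, -62.324, 0.025, -38.992, -0.061, 0.039, 0.0], 'ee_pos': [0.236, 0.578, 0.24], 'eef_rot': [-0.0, 0.193, 0.981, -0.001], 'contact_force': [0.77, 0.025, -0.378], 'torque': [0.028, -0.005, 0.016], 'finger_force': 0.0, 'finger_gap': 0.087}
top {'vfov': 55.06292207462199, 'cx': 316.65968577575904, 'cy': 191.34062863069843, 'rvec': array([ 2.2197518 , -2.18632671,  0.13965229]), 'tvec': array([0.00265721, 0.57015303, 0.77798459])}
[0.50623339 0.04856253 0.81957977]
side {'vfov': 55.90498620176562, 'cx': 329.15597378920705, 'cy': 195.04319673999527, 'rvec': array([ 0.49338671, -2.8102299 ,  1.04285917]), 'tvec': array([0.57188537, 0.1791369 , 0.64071631])}
[0.4533848  0.45919147 0.59434477]
{'vfov': 61.465680331597646, 'cx': 320.8867914266846, 'cy': 206.186766783441, 'tool_from_camera': array([[-2.93733834e-05, -9.59485013e-01, -2.81759666e-01,
         7.70481548e-02],
       [ 9.99999988e-01, -7.08025305e-05,  1.36856294e-04,
        -4.89720376e-04],
       [-1.51260861e-04, -2.81759659e-01,  9.59485003e-01,
        -1.42917668e-01],
       [ 0.00000000e+00,  0.00000000e+00,  0.00000000e+00,
         1.00000000e+00]])}
```

View pics/top0.png

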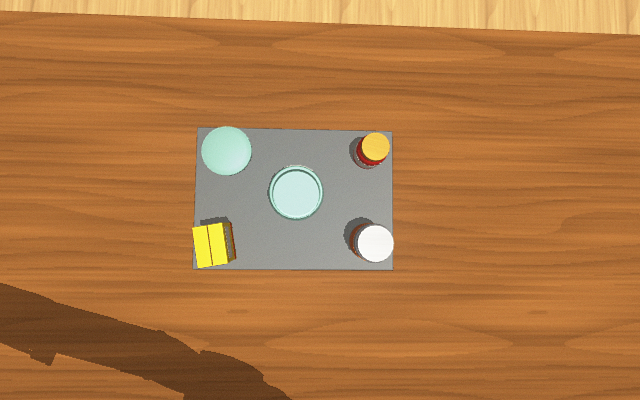

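View pics/side0.png

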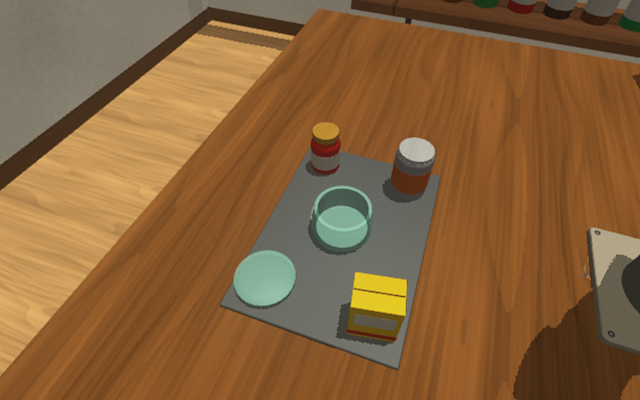

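The top view shows the jar at about (296,192), with the lid, jam, tin and carton at the corners of the mat. In the side view the jar is at (342,215), and a possible sliver of label shows at its left edge, near (313,213).

```bash
cat > h.py <<'E'
import cv2,numpy as np
from scipy.spatial.transform import Rotation as Ro
from cell import bot,viewer,workorder
def cam(n,o=None):
    c=viewer.calibration(n);f=200/np.tan(np.radians(c["vfov"])/2)
    if n=="wrist":
        q=o["eef_rot"];R=Ro.from_quat([q[1],q[2],q[3],q[0]]).as_matrix()
        T=c["tool_from_camera"];return f,c["cx"],c["cy"],R@T[:3,:3],np.array(o["ee_pos"])+R@T[:3,3]
    R=cv2.Rodrigues(np.array(c["rvec"],float))[0]
    return f,c["cx"],c["cy"],R.T,-R.T@np.array(c["tvec"])
def ray(C,uv,z):
    f,cx,cy,R,p=C;uv=np.atleast_2d(np.array(uv,float))
    d=np.c_[(uv[:,0]-cx)/f,(uv[:,1]-cy)/f,np.ones(len(uv))]@R.T
    return p+d*((z-p[2])/d[:,2])[:,None]
def proj(C,P):
    f,cx,cy,R,p=C;q=(np.atleast_2d(P)-p)@R
    return np.c_[f*q[:,0]/q[:,2]+cx,f*q[:,1]/q[:,2]+cy]
def circ(P):
    A=np.c_[2*P[:,:2],np.ones(len(P))];s=np.linalg.lstsq(A,(P[:,:2]**2).sum(1),rcond=None)[0]
    return s[:2],np.sqrt(s[2]+s[0]**2+s[1]**2)
E
python3 - <<'E'
from h import *
t=cv2.imread("pics/top0.png");s=cv2.imread("pics/side0.png")
C=cam("top");S=cam("side")
h=cv2.cvtColor(t,cv2.COLOR_BGR2HSV)
m=((h[...,0]>70)&(h[...,0]<100)&(h[...,1]>30)).astype(np.uint8)
cs=[c for c in cv2.findContours(m,0,1)[0] if cv2.contourArea(c)>300]
for c in cs:
    P=c[:,0]+0.0
    for z in (.074,.05,.024):print(z,circ(ray(C,P,z)),cv2.minEnclosingCircle(c))
print("mat corners",ray(C,[[197,128],[392,131],[392,269],[193,269]],.008).round(3))
print("tops",ray(C,[[376,146]],.106).round(3),ray(C,[[375,243]],.116).round(3),ray(C,[[210,245]],.108).round(3))
a=cv2.resize(t[150:235,250:345],None,fx=5,fy=5,interpolation=2)
b=cv2.resize(s[175:260,295:390],None,fx=5,fy=5,interpolation=2)
c=np.hstack([a,b])[:, :950]
cv2.imwrite("pics/crop0.png",cv2.resize(c,(800,int(c.shape[0]*800/c.shape[1]))))
E
```

```text
0.074 (array([0.56270919, 0.05460503]), np.float64(0.052842219402271684)) ((295.5625, 192.625), 27.7324275970459)
0.05 (array([0.56452713, 0.05479953]), np.float64(0.05454319536574508)) ((295.5625, 192.625), 27.7324275970459)
0.024 (array([0.56649656, 0.05501025]), np.float64(0.05638591932617934)) ((295.5625, 192.625), 27.7324275970459)
0.074 (array([0.64259664, 0.19069547]), np.float64(0.04771473754828212)) ((226.26370239257812, 150.7036590576172), 25.297048568725586)
0.05 (array([0.64698614, 0.19527069]), np.float64(0.04925066133405874)) ((226.26370239257812, 150.7036590576172), 25.297048568725586)
0.024 (array([0.65174142, 0.20022718]), np.float64(0.05091457876864583)) ((226.26370239257812, 150.7036590576172), 25.297048568725586)
mat corners [[ 0.702  0.266  0.008]
 [ 0.705 -0.151  0.008]
 [ 0.41  -0.151  0.008]
 [ 0.406  0.263  0.008]]
tops [[ 0.652 -0.096  0.106]] [[ 0.469 -0.093  0.116]] [[0.462 0.208 0.108]]
```

View pics/crop0.png

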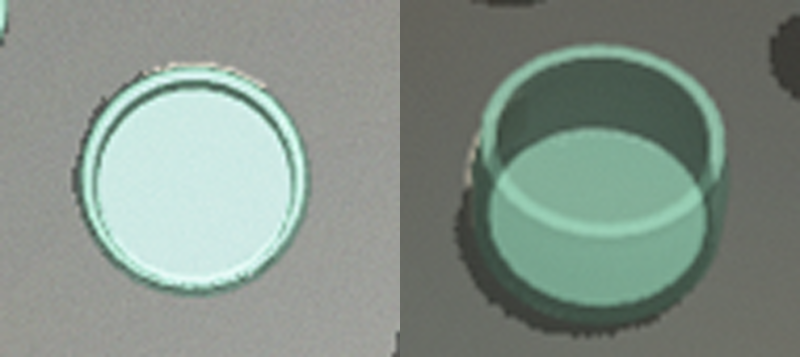

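In the zoomed crop the label's edge shows on the far (+x) side of the jar in the top view. It spans crop columns 150–268 with the jar centre at 194, so the jar's yaw is slightly negative. I'll take the wrist camera round to the +x side for an exact look.

>>> arm_command(increments=[0,0,0,-0.33,-0.163,0,-1,0,0,0,-0.66,-0.326,0,-1,0,0,0,-0.984,-0.488,0,-1])

```text
t: 0.35
ee_pos: [0.2948, 0.5117, 0.2407]
eef_rot: [-0.0, 0.192, 0.981, -0.0]
contact_force: [0.7, 0.1, 0.2]
finger_gap: 0.0743
finger_force: 0.0
```

>>> arm_command(increments=[0,0,0,-0.33,-0.163,0,-1,0,0,0,-0.66,-0.326,0,-1,0,0,0,-0.984,-0.488,0,-1])

```text
t: 0.6
ee_pos: [0.3533, 0.4454, 0.2409]
eef_rot: [-0.0, 0.193, 0.981, -0.0]
contact_force: [0.8, 0.4, -0.6]
finger_gap: 0.055
finger_force: 0.0
```

>>> arm_command(increments=[0,0,0,-0.33,-0.163,0,-1,0,0,0,-0.66,-0.326,0,-1,0,0,0,-0.984,-0.488,0,-1])

```text
t: 0.85
ee_pos: [0.4114, 0.3795, 0.241]
eef_rot: [-0.0, 0.193, 0.981, -0.0]
contact_force: [1.9, 0.3, 0.8]
finger_gap: 0.0349
finger_force: 0.0
```

>>> arm_command(increments=[0,0,0,-0.33,-0.163,0,-1,0,0,0,-0.66,-0.326,0,-1,0,0,0,-0.984,-0.488,0,-1])

```text
t: 1.1
ee_pos: [0.4695, 0.3136, 0.241]
eef_rot: [-0.0, 0.193, 0.981, -0.0]
contact_force: [-0.6, 0.5, 0.1]
finger_gap: 0.0149
finger_force: 0.0
```

>>> arm_command(increments=[0,0,0,-0.33,-0.163,0,-1,0,0,0,-0.66,-0.326,0,-1,0,0,0,-0.984,-0.488,0,-1])

```text
t: 1.35
ee_pos: [0.5276, 0.2477, 0.241]
eef_rot: [-0.0, 0.193, 0.981, -0.0]
contact_force: [0.4, 0.1, -0.7]
finger_gap: 0.0016
finger_force: 0.0
```

>>> arm_command(increments=[0,0,0,-0.33,-0.163,0,-1,0,0,0,-0.66,-0.326,0,-1,0,0,0,-0.984,-0.488,0,-1])

```text
t: 1.6
ee_pos: [0.5857, 0.1818, 0.2409]
eef_rot: [-0.0, 0.193, 0.981, -0.0]
contact_force: [0.4, 0.0, 0.1]
finger_gap: 0.0004
finger_force: 0.0
```

>>> arm_command(increments=[0,0,0,-0.33,-0.163,0,-1,0,0,0,-0.66,-0.326,0,-1,0,0,0,-0.984,-0.488,0,-1])

```text
t: 1.85
ee_pos: [0.6437, 0.1161, 0.2408]
eef_rot: [-0.0, 0.193, 0.981, -0.0]
contact_force: [0.7, 0.9, 1.1]
finger_gap: 0.0002
finger_force: 0.0
```

>>> arm_command(increments=[0,0,0,-0.33,-0.163,0,-1,0,0,0,-0.66,-0.326,0,-1,0,0,0,-0.984,-0.488,0,-1])

```text
t: 2.1
ee_pos: [0.7019, 0.0502, 0.2407]
eef_rot: [-0.0, 0.193, 0.981, -0.0]
contact_force: [0.1, 0.3, 1.0]
finger_gap: 0.0006
finger_force: 0.0
```

>>> arm_command(increments=[0,0,0.0365,0,0,0,-1,0,0,0.073,0,0,0,-1,0,0,0.1095,0,0,0,-1,0,0,0.146,0,0,0,-1,0,0,0.1825,0,0,0,-1,0,0,0.219,0,0,0,-1,0,0,0.2555,0,0,0,-1,0,0,0.292,0,0,0,-1,0,0,0.3285,0,0,0,-1,0,0,0.365,0,0,0,-1,0,0,0.4015,0,0,0,-1,0,0,0.438,0,0,0,-1])

```text
t: 3.1
ee_pos: [0.701, 0.0514, 0.2407]
eef_rot: [-0.0, 0.774, 0.634, -0.0]
contact_force: [0.2, -0.9, 0.2]
finger_gap: 0.0004
finger_force: 0.0
```

>>> arm_command(increments=[0,0,0.0365,0,0,0.04,-1,0,0,0.073,0,0,0.08,-1,0,0,0.1095,0,0,0.12,-1,0,0,0.146,0,0,0.16,-1,0,0,0.1825,0,0,0.2,-1,0,0,0.219,0,0,0.24,-1,0,0,0.2555,0,0,0.28,-1,0,0,0.292,0,0,0.32,-1,0,0,0.3285,0,0,0.36,-1,0,0,0.365,0,0,0.4,-1,0,0,0.4015,0,0,0.45,-1,0,0,0.438,0,0,0.5,-1])

```text
t: 4.1
ee_pos: [0.701, 0.0515, 0.2006]
eef_rot: [-0.0, 1.0, -0.002, -0.0]
contact_force: [0.2, -0.2, -0.6]
finger_gap: 0.0003
finger_force: 0.0
```

>>> arm_command(increments=[0,0,0,0,0,0,-1,0,0,0,0,0,0,-1])

```text
t: 4.27
ee_pos: [0.701, 0.0515, 0.2006]
eef_rot: [0.0, 1.0, 0.003, -0.001]
contact_force: [-0.0, -0.6, 0.4]
finger_gap: 0.0002
finger_force: 0.0
```

Run:
```python
from h import *
o=bot.get_obs();print(o["t"],o["qpos"],o["ee_pos"],o["eef_rot"],o["finger_gap"],o["contact_force"])
im=viewer.snapshot("wrist")[:,:,::-1].copy();cv2.imwrite("pics/w1.png",im)
np.save("w1.npy",np.r_[o["ee_pos"],o["eef_rot"]])
```

```text
4.2667 [-0.65673703  0.64658512  0.82917058  1.31243348 -0.46881362  1.38111843
 -1.40962621] [0.70096962 0.05152506 0.20064206] [ 2.53586176e-04  9.99996082e-01  2.73334962e-03 -5.47308581e-04] 0.00016914623981620738 [-0.03062077 -0.59047016  0.39286297]
```

View pics/w1.png

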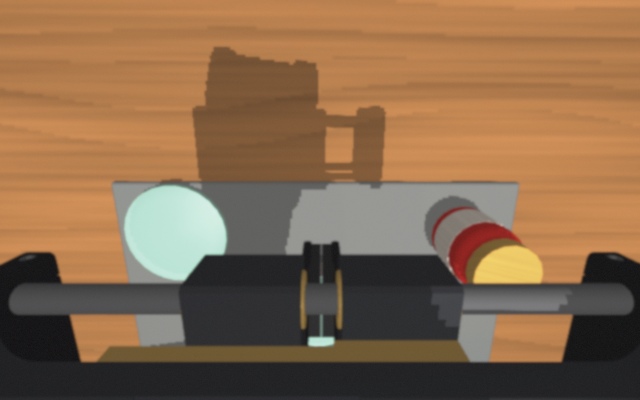

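The wrist image shows the gripper body hiding the jar: it covers the rows below 250, and the visible area faces away from the jar. I'll turn the tool a quarter turn so the camera looks sideways at the label.

>>> arm_command(increments=[0,0,-0.038,0.06,0.08,0.05,-1,0,0,-0.076,0.12,0.16,0.1,-1,0,0,-0.114,0.18,0.24,0.15,-1,0,0,-0.152,0.25,0.31,0.2,-1,0,0,-0.19,0.31,0.38,0.26,-1,0,0,-0.228,0.37,0.46,0.31,-1,0,0,-0.266,0.43,0.54,0.36,-1,0,0,-0.304,0.5,0.61,0.42,-1,0,0,-0.342,0.56,0.69,0.47,-1,0,0,-0.38,0.62,0.77,0.52,-1,0,0,-0.42,0.68,0.84,0.57,-1,0,0,-0.458,0.74,0.92,0.625,-1])

```text
t: 5.32
ee_pos: [0.761, -0.0225, 0.1515]
eef_rot: [0.0, 0.748, 0.663, 0.0]
contact_force: [-0.1, 0.3, -0.1]
finger_gap: 0.0006
finger_force: 0.0
```

>>> arm_command(increments=[0,0,-0.02,0,0,0,-1,0,0,-0.042,0,0,0,-1,0,0,-0.042,0,0,0,-1])

```text
t: 5.57
ee_pos: [0.7607, -0.0227, 0.1516]
eef_rot: [0.0, 0.704, 0.71, 0.0]
contact_force: [-0.1, 0.3, 0.1]
finger_gap: 0.0004
finger_force: 0.0
```

Run:
```python
from h import *
o=bot.get_obs();print(o["t"],o["qpos"],o["ee_pos"],o["eef_rot"],o["finger_gap"],o["contact_force"])
im=viewer.snapshot("wrist")[:,:,::-1].copy();cv2.imwrite("pics/w2.png",im)
np.save("w2.npy",np.r_[o["ee_pos"],o["eef_rot"]])
```

```text
5.5667 [-0.30544532  0.72724685  0.48136061  1.15392851 -0.3226223   1.331801
  0.1529265 ] [ 0.7606901  -0.02265379  0.15155435] [7.33084018e-05 7.04446898e-01 7.09756655e-01 2.32648139e-04] 0.00037506818233870137 [-0.11550927  0.29522713  0.10746931]
```

View pics/w2.png

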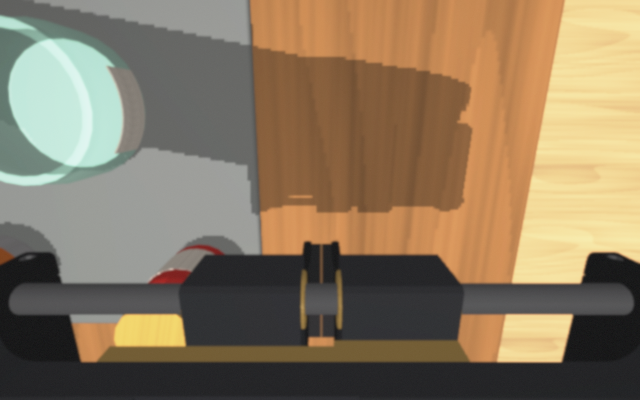

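The wrist view shows the label on the jar's right side, from about (108,66) to (118,152), with its outer edge near column 143. Next I'll work out the azimuths of the label's ends.

Run:
```python
from h import *
im=cv2.imread("pics/w2.png");w=np.load("w2.npy");C=cam("wrist",dict(ee_pos=w[:3],eef_rot=w[3:]))
b,g,r=[im[...,i].astype(int) for i in range(3)]
m=np.zeros(b.shape,np.uint8);m[50:170,90:160]=((r-b>8))[50:170,90:160]
n,l,s,c=cv2.connectedComponentsWithStats(m);k=1+s[1:,4].argmax();print(s[k],c[k])
v,u=np.nonzero(l==k)
f,cx,cy,R,p=C
d=np.c_[(u-cx)/f,(v-cy)/f,np.ones(len(u))]@R.T
for c0 in([.5635,.0547],[.5650,.0547],[.5635,.0567]):
    q=p[:2]-c0;A=(d[:,:2]**2).sum(1);B=d[:,:2]@q;D=B*B-A*(q@q-.056**2);ok=D>0
    t=(-B-np.sqrt(np.where(ok,D,0)))/A;P=p+d*t[:,None];az=np.degrees(np.arctan2(P[:,1]-c0[1],P[:,0]-c0[0]))[ok];z=P[ok,2]
    mid=(z>.022)&(z<.044)
    print(ok.mean(),np.percentile(z,[1,50,99]).round(4),np.percentile(az[mid],[.5,1.5,50,98.5,99.5]).round(1),(az[mid].min()+az[mid].max())/2)
x=im[40:170,60:170].copy();e=x.copy();e[l[40:170,60:170]==k]=(0,0,255)
cv2.imwrite("pics/c2.png",cv2.resize(np.hstack([x,e]),None,fx=3.5,fy=3.5,interpolation=2))
```

```text
[ 107   67   38   85 1763] [129.11230856 108.87804878]
1.0 [0.0159 0.0324 0.0464] [-36.5 -35.7  -2.7  26.1  26.7] -4.928535418280873
1.0 [0.0189 0.0352 0.0491] [-36.  -35.2  -2.   25.8  26.5] -4.846674084078817
1.0 [0.0137 0.032  0.0472] [-39.5 -38.5  -4.8  23.7  24.3] -7.7620556960486535
```

View pics/c2.png

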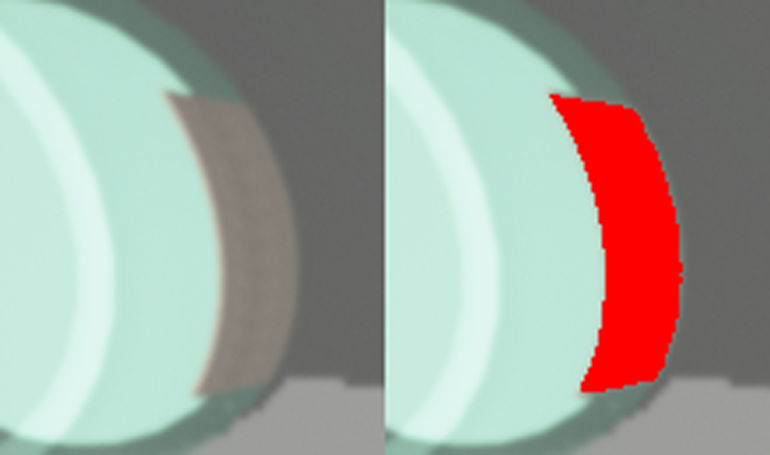

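>>> arm_command(increments=[0,0,0,0,-0.4,-0.2,-1,0,0,0,0,-0.8,-0.4,-1,0,0,0,0,-1,-0.6,-1])

```text
t: 5.87
ee_pos: [0.678, -0.0227, 0.1992]
eef_rot: [-0.001, 0.707, 0.707, -0.001]
contact_force: [0.4, -1.2, 0.3]
finger_gap: 0.0005
finger_force: 0.0
```

>>> arm_command(increments=[0,0,0,0,-0.4,0,-1,0,0,0,0,-0.8,0,-1,0,0,0,0,-1,0,-1])

```text
t: 6.12
ee_pos: [0.598, -0.0227, 0.1998]
eef_rot: [-0.0, 0.707, 0.707, 0.0]
contact_force: [-0.4, -0.9, -0.3]
finger_gap: 0.0004
finger_force: 0.0
```

>>> arm_command(increments=[0,0,0,0,-0.4,0,-1,0,0,0,0,-0.46,0,-1,0,0,0,0,-0.46,0,-1,0,0,0,0,-0.46,0,-1])

```text
t: 6.45
ee_pos: [0.5644, -0.0221, 0.2]
eef_rot: [0.0, 0.707, 0.708, 0.001]
contact_force: [-0.2, -0.1, -0.6]
finger_gap: 0.0004
finger_force: 0.0
```

Run:
```python
from h import *
o=bot.get_obs();print(o["t"],o["ee_pos"],o["eef_rot"],o["contact_force"])
im=viewer.snapshot("wrist")[:,:,::-1].copy();cv2.imwrite("pics/w3.png",im)
np.save("w3.npy",np.r_[o["ee_pos"],o["eef_rot"]])
```

```text
6.45 [ 0.56439404 -0.02214571  0.19997738] [2.93025436e-04 7.06513085e-01 7.07699340e-01 9.04621413e-04] [-0.18769887 -0.14614975 -0.58570718]
```

View pics/w3.png

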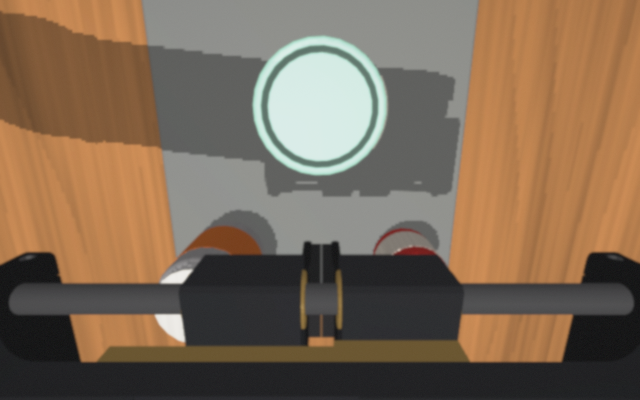

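The wrist view from above shows the jar's ring centred near (320,106), with an outer radius of about 67 px and the label hidden, as expected from overhead.

Run:
```python
from h import *
im=cv2.imread("pics/w3.png");w=np.load("w3.npy");C=cam("wrist",dict(ee_pos=w[:3],eef_rot=w[3:]))
h=cv2.cvtColor(im,cv2.COLOR_BGR2HSV)
m=((h[...,0]>65)&(h[...,0]<105)&(h[...,1]>15)&(h[...,2]>140)).astype(np.uint8);m[200:]=0
cs,hi=cv2.findContours(m,cv2.RETR_CCOMP,cv2.CHAIN_APPROX_NONE)
for c in cs:
    if len(c)>100:print(circ(ray(C,c[:,0],.074)),len(c))
# top view: rim bright ring outer and inner
t=cv2.imread("pics/top0.png");T=cam("top");h=cv2.cvtColor(t,cv2.COLOR_BGR2HSV)
m=((h[...,0]>65)&(h[...,0]<105)&(h[...,1]>15)&(h[...,2]>165)).astype(np.uint8);m[:,:260]=0
for c in cv2.findContours(m,cv2.RETR_CCOMP,cv2.CHAIN_APPROX_NONE)[0]:
    if len(c)>60:print("top",circ(ray(T,c[:,0],.074)),len(c))
print(ray(C,[[143,40],[163,160],[478,0],[464,130]],.008))
# label azimuth, using centre
im=cv2.imread("pics/w2.png");w=np.load("w2.npy");f,cx,cy,R,p=cam("wrist",dict(ee_pos=w[:3],eef_rot=w[3:]))
uv=np.array([[107.5,66.5],[131,71.5],[116,152],[138.5,148]])
d=np.c_[(uv-[cx,cy])/f,np.ones(4)]@R.T
for z in(.048,.018):print(z,(p+d*((z-p[2])/d[:,2])[:,None]).round(4))
```

```text
(array([0.56362849, 0.05387909]), np.float64(0.04047723613537439)) 305
(array([0.56334898, 0.05386656]), np.float64(0.05140903805895875)) 389
(array([0.56331263, 0.05378772]), np.float64(0.044465266117768215)) 335
top (array([0.56453477, 0.0544058 ]), np.float64(0.05063324818197831)) 147
top (array([0.56534354, 0.05522329]), np.float64(0.04332558482918406)) 102
[[0.40347294 0.11316052 0.008     ]
 [0.40740438 0.00428201 0.008     ]
 [0.70283732 0.14577574 0.008     ]
 [0.7040675  0.03396629 0.008     ]]
0.048 [[0.6149 0.0798 0.048 ]
 [0.6304 0.0768 0.048 ]
 [0.6111 0.0219 0.048 ]
 [0.628  0.0249 0.048 ]]
0.018 [[0.5972 0.0829 0.018 ]
 [0.6146 0.0795 0.018 ]
 [0.593  0.018  0.018 ]
 [0.6119 0.0213 0.018 ]]
```

The jar centre comes out at about (0.5636, 0.0541). The label ends agree at both heights, at azimuths +26.7° and -33.9°, so the yaw is about -4°. The start point is therefore (0.612, 0.0507), and I'll move above it.

>>> arm_command(increments=[0,0,0,0.3,0.2,0.1,-1,0,0,0,0.6,0.4,0.3,-1,0,0,0,0.8,0.5,0.5,-1,0,0,0,0.91,0.595,0.6,-1,0,0,0,0.91,0.595,0.6,-1])

```text
t: 6.92
ee_pos: [0.6119, 0.0535, 0.1484]
eef_rot: [-0.001, 0.705, 0.709, -0.001]
contact_force: [-0.0, 0.4, 0.3]
finger_gap: 0.0007
finger_force: 0.0
```

>>> arm_command(increments=[0,0,0,0,0,0.2,-1,0,0,0,0,0,0.4,-1,0,0,0,0,0,0.5,-1,0,0,0,0,0,0.55,-1,0,0,0,0,0,0.55,-1,0,0,0,0,0,0.55,-1])

```text
t: 7.42
ee_pos: [0.6117, 0.05, 0.108]
eef_rot: [0.0, 0.707, 0.708, 0.0]
contact_force: [-1.0, -0.2, -1.0]
finger_gap: 0.0006
finger_force: 0.0
```

Run:
```python
from h import *
o=bot.get_obs();print(o["t"],o["ee_pos"],o["eef_rot"],o["contact_force"])
a=viewer.snapshot("top")[:,:,::-1][130:260,210:390];b=viewer.snapshot("side")[:,:,::-1][120:250,260:440]
cv2.imwrite("pics/s4.png",cv2.resize(np.hstack([a,b]),(800,289)))
```

```text
7.4167 [0.61170873 0.05002176 0.10800373] [2.67118218e-04 7.06660975e-01 7.07552180e-01 3.28173054e-04] [-0.97206271 -0.17260534 -0.97910656]
```

View pics/s4.png

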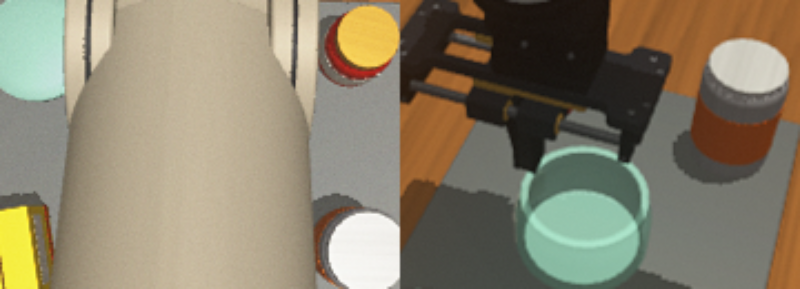

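The side crop shows the closed fingertips at about (527,160), just above the label side of the rim, with the gripper body well above the neighbouring objects. I'll descend slowly.

>>> arm_command(increments=[0,0,0,0.008,0.004,0.01,-1,0,0,0,0.008,0.004,0.02,-1,0,0,0,0.008,0.004,0.03,-1,0,0,0,0.008,0.004,0.04,-1,0,0,0,0.008,0.004,0.05,-1,0,0,0,0.008,0.004,0.06,-1,0,0,0,0.008,0.004,0.07,-1,0,0,0,0.008,0.004,0.08,-1,0,0,0,0.008,0.004,0.09,-1,0,0,0,0.008,0.004,0.1,-1,0,0,0,0.008,0.004,0.11,-1,0,0,0,0.008,0.004,0.12,-1])

```text
t: 8.52
ee_pos: [0.6115, 0.0511, 0.0975]
eef_rot: [-0.0, 0.706, 0.708, 0.0]
contact_force: [-0.3, 0.3, 0.3]
finger_gap: 0.0004
finger_force: 0.0
```

>>> arm_command(increments=[0,0,0,0,0,0.005,-1,0,0,0,0,0,0.01,-1,0,0,0,0,0,0.015,-1,0,0,0,0,0,0.02,-1,0,0,0,0,0,0.025,-1])

```text
t: 8.93
ee_pos: [0.6115, 0.051, 0.0956]
eef_rot: [-0.0, 0.706, 0.708, 0.0]
contact_force: [-1.0, -0.5, 0.2]
finger_gap: 0.0005
finger_force: 0.0
```

>>> arm_command(increments=[0,0,0,0,0,0.004,-1,0,0,0,0,0,0.008,-1,0,0,0,0,0,0.012,-1,0,0,0,0,0,0.012,-1])

```text
t: 9.27
ee_pos: [0.6115, 0.051, 0.0946]
eef_rot: [-0.0, 0.706, 0.708, -0.0]
contact_force: [0.9, -0.2, -0.2]
finger_gap: 0.0004
finger_force: 0.0
```

>>> arm_command(increments=[0,0,0,0,0,0.004,-1,0,0,0,0,0,0.008,-1,0,0,0,0,0,0.008,-1])

```text
t: 9.52
ee_pos: [0.6115, 0.051, 0.094]
eef_rot: [-0.0, 0.706, 0.708, 0.0]
contact_force: [-1.3, -0.1, -0.3]
finger_gap: 0.0002
finger_force: 0.0
```

>>> arm_command(increments=[0,0,0,0,0,0.004,-1,0,0,0,0,0,0.008,-1,0,0,0,0,0,0.008,-1])

```text
t: 9.77
ee_pos: [0.6115, 0.051, 0.0933]
eef_rot: [-0.0, 0.706, 0.708, 0.0]
contact_force: [-0.6, 0.2, -0.5]
finger_gap: 0.0007
finger_force: 0.0
```

>>> arm_command(increments=[0,0,0,0,0,0.004,-1,0,0,0,0,0,0.004,-1,0,0,0,0,0,0.004,-1])

```text
t: 10.02
ee_pos: [0.6116, 0.0511, 0.0932]
eef_rot: [-0.0, 0.706, 0.708, 0.0]
contact_force: [-0.5, -0.1, 1.8]
finger_gap: 0.0006
finger_force: 0.9
```

>>> arm_command(increments=[0,0,0,0,0,0.002,-1,0,0,0,0,0,0.002,-1,0,0,0,0,0,0.002,-1])

```text
t: 10.27
ee_pos: [0.6116, 0.0511, 0.0931]
eef_rot: [-0.0, 0.706, 0.708, 0.0]
contact_force: [-1.2, -0.4, 4.1]
finger_gap: 0.0003
finger_force: 2.1
```

>>> arm_command(increments=[0,0,0,0,0,0,-1,0,0,0,0,0,0,-1])

```text
t: 10.43
ee_pos: [0.6116, 0.051, 0.0931]
eef_rot: [-0.0, 0.706, 0.708, 0.0]
contact_force: [-2.8, 0.3, 5.7]
finger_gap: -0.0
finger_force: 2.5
```

Run:
```python
import numpy as np
c=np.array([.5636,.0541]);p=np.array([.6116,.0511]);acc=p.copy()
for k in range(18):
    L=[]
    for j in range(1,10):
        a=np.radians(-3.6+20*k+20*j/9);t=c+.0485*np.array([np.cos(a),np.sin(a)])
        d=np.round((t-acc)/.08,3);L+=[f"{d[1]:g}, {d[0]:g}"]
    acc=acc+d*.08;print(k,-3.6+20*(k+1),t.round(4)," | ".join(L))
```

```text
0 16.4 [0.6101 0.0678] 0.023, 0.006 | 0.046, 0.006 | 0.07, 0.005 | 0.093, 0.004 | 0.117, 0.001 | 0.14, -0.002 | 0.163, -0.007 | 0.186, -0.012 | 0.209, -0.018
1 36.4 [0.6026 0.0829] 0.022, -0.007 | 0.044, -0.015 | 0.066, -0.024 | 0.087, -0.034 | 0.109, -0.044 | 0.129, -0.056 | 0.149, -0.068 | 0.169, -0.08 | 0.188, -0.094
2 56.4 [0.5904 0.0945] 0.019, -0.014 | 0.037, -0.029 | 0.054, -0.045 | 0.071, -0.061 | 0.088, -0.079 | 0.103, -0.096 | 0.118, -0.114 | 0.132, -0.133 | 0.145, -0.153
3 76.4 [0.575  0.1012] 0.013, -0.019 | 0.025, -0.04 | 0.036, -0.06 | 0.046, -0.082 | 0.056, -0.103 | 0.064, -0.125 | 0.072, -0.147 | 0.079, -0.17 | 0.085, -0.192
4 96.4 [0.5582 0.1023] 0.005, -0.023 | 0.009, -0.047 | 0.012, -0.07 | 0.015, -0.093 | 0.016, -0.117 | 0.017, -0.14 | 0.016, -0.164 | 0.015, -0.187 | 0.013, -0.211
5 116.4 [0.542  0.0975] -0.003, -0.023 | -0.007, -0.046 | -0.012, -0.069 | -0.018, -0.092 | -0.024, -0.114 | -0.032, -0.137 | -0.04, -0.159 | -0.049, -0.18 | -0.059, -0.202
6 136.4 [0.5285 0.0875] -0.011, -0.02 | -0.023, -0.041 | -0.035, -0.061 | -0.049, -0.08 | -0.063, -0.099 | -0.077, 
[... 1159 characters left out ...]
016, 0.117 | -0.017, 0.14 | -0.016, 0.164 | -0.015, 0.187 | -0.013, 0.211
14 296.4 [0.5852 0.0107] 0.003, 0.023 | 0.007, 0.046 | 0.012, 0.069 | 0.018, 0.092 | 0.024, 0.114 | 0.032, 0.137 | 0.04, 0.159 | 0.049, 0.18 | 0.059, 0.202
15 316.4 [0.5987 0.0207] 0.011, 0.02 | 0.023, 0.041 | 0.035, 0.061 | 0.049, 0.08 | 0.063, 0.099 | 0.077, 0.118 | 0.093, 0.135 | 0.109, 0.152 | 0.125, 0.169
16 336.4 [0.608  0.0347] 0.018, 0.016 | 0.036, 0.031 | 0.054, 0.046 | 0.073, 0.059 | 0.093, 0.072 | 0.113, 0.085 | 0.133, 0.096 | 0.154, 0.107 | 0.176, 0.117
17 356.4 [0.612  0.0511] 0.022, 0.009 | 0.044, 0.017 | 0.066, 0.024 | 0.089, 0.03 | 0.111, 0.036 | 0.134, 0.041 | 0.158, 0.044 | 0.181, 0.047 | 0.204, 0.049
```

>>> arm_command(increments=[0,0,0,0,0,-0.001,-1,0,0,0,0,0,-0.001,-1])

```text
t: 10.6
ee_pos: [0.6116, 0.051, 0.0931]
eef_rot: [0.0, 0.706, 0.708, 0.0]
contact_force: [-2.9, 0.4, 4.8]
finger_gap: 0.0003
finger_force: 2.5
```

>>> arm_command(increments=[0,0,0,0.023,0.003,-0.001,-1,0,0,0,0.046,0.006,-0.001,-1,0,0,0,0.07,0.005,-0.001,-1,0,0,0,0.093,0.004,-0.001,-1,0,0,0,0.117,0.001,-0.001,-1,0,0,0,0.14,-0.002,-0.001,-1])

```text
t: 11.1
ee_pos: [0.6115, 0.0624, 0.0931]
eef_rot: [0.0, 0.706, 0.708, 0.0]
contact_force: [-0.7, -1.6, 3.2]
finger_gap: 0.0004
finger_force: 1.8
```

>>> arm_command(increments=[0,0,0,0.023,-0.005,0,-1,0,0,0,0.046,-0.01,0,-1,0,0,0,0.069,-0.016,0,-1,0,0,0,0.091,-0.023,0,-1,0,0,0,0.113,-0.031,0,-1,0,0,0,0.135,-0.04,0,-1,0,0,0,0.156,-0.05,0,-1,0,0,0,0.178,-0.06,0,-1])

```text
t: 11.77
ee_pos: [0.6065, 0.0766, 0.0931]
eef_rot: [0.0, 0.706, 0.708, 0.0]
contact_force: [0.9, -2.3, 4.3]
finger_gap: 0.0006
finger_force: 2.0
```

>>> arm_command(increments=[0,0,0,0.02,-0.012,0,-1,0,0,0,0.04,-0.024,0,-1,0,0,0,0.06,-0.036,-0.0005,-1,0,0,0,0.079,-0.05,-0.0005,-1,0,0,0,0.098,-0.064,-0.0005,-1,0,0,0,0.116,-0.079,-0.0005,-1,0,0,0,0.133,-0.095,-0.0005,-1,0,0,0,0.15,-0.111,-0.0005,-1,0,0,0,0.167,-0.129,-0.0005,-1])

```text
t: 12.52
ee_pos: [0.5961, 0.09, 0.0931]
eef_rot: [-0.0, 0.706, 0.708, 0.0]
contact_force: [2.0, -1.8, 4.3]
finger_gap: 0.0007
finger_force: 1.7
```

>>> arm_command(increments=[0,0,0,0.015,-0.017,0,-1,0,0,0,0.03,-0.035,-0.0005,-1,0,0,0,0.044,-0.054,-0.0005,-1,0,0,0,0.057,-0.074,-0.0005,-1,0,0,0,0.07,-0.093,-0.0005,-1,0,0,0,0.082,-0.114,-0.0005,-1,0,0,0,0.093,-0.134,-0.0005,-1,0,0,0,0.103,-0.156,-0.0005,-1,0,0,0,0.113,-0.177,-0.0005,-1,0,0,0,0.121,-0.199,-0.0005,-1,0,0,0,0.129,-0.221,-0.0005,-1])

```text
t: 13.43
ee_pos: [0.5783, 0.1002, 0.0931]
eef_rot: [-0.0, 0.706, 0.708, 0.0]
contact_force: [2.1, 0.3, 2.1]
finger_gap: 0.0006
finger_force: 1.2
```

>>> arm_command(increments=[0,0,0,0.007,-0.023,0.0005,-1,0,0,0,0.013,-0.045,0.0005,-1,0,0,0,0.018,-0.068,0.0005,-1,0,0,0,0.022,-0.092,0.0005,-1,0,0,0,0.025,-0.115,0.0005,-1,0,0,0,0.028,-0.138,0.0005,-1,0,0,0,0.029,-0.162,0.0005,-1,0,0,0,0.03,-0.185,0.0005,-1,0,0,0,0.029,-0.209,0.0005,-1,0,0,0,0.028,-0.232,0.0005,-1,0,0,0,0.026,-0.256,0.0005,-1])

```text
t: 14.35
ee_pos: [0.5578, 0.1022, 0.0931]
eef_rot: [-0.0, 0.706, 0.708, 0.0]
contact_force: [0.7, -0.6, 1.5]
finger_gap: 0.0009
finger_force: 1.1
```

>>> arm_command(increments=[0,0,0,-0.003,-0.023,0.0005,-1,0,0,0,-0.007,-0.046,0.001,-1,0,0,0,-0.012,-0.069,0.001,-1,0,0,0,-0.018,-0.092,0.001,-1,0,0,0,-0.024,-0.114,0.001,-1,0,0,0,-0.032,-0.137,0.001,-1,0,0,0,-0.04,-0.159,0.001,-1,0,0,0,-0.049,-0.18,0.001,-1,0,0,0,-0.059,-0.202,0.001,-1])

```text
t: 15.1
ee_pos: [0.5418, 0.0974, 0.0931]
eef_rot: [-0.0, 0.706, 0.708, 0.0]
contact_force: [2.5, 0.4, 2.0]
finger_gap: 0.0006
finger_force: 1.4
```

>>> arm_command(increments=[0,0,0,-0.011,-0.02,0.0005,-1,0,0,0,-0.023,-0.041,0.0005,-1,0,0,0,-0.035,-0.061,0.0005,-1,0,0,0,-0.049,-0.08,0.0005,-1,0,0,0,-0.063,-0.099,0.0005,-1,0,0,0,-0.077,-0.118,0.0005,-1,0,0,0,-0.093,-0.135,0.0005,-1,0,0,0,-0.109,-0.152,0.0005,-1,0,0,0,-0.125,-0.169,0.0005,-1])

```text
t: 15.85
ee_pos: [0.5283, 0.0874, 0.0931]
eef_rot: [-0.0, 0.706, 0.708, 0.0]
contact_force: [1.9, 1.6, 3.8]
finger_gap: 0.0002
finger_force: 2.0
```

>>> arm_command(increments=[0,0,0,-0.018,-0.016,0,-1,0,0,0,-0.036,-0.031,-0.0005,-1,0,0,0,-0.054,-0.046,-0.0005,-1,0,0,0,-0.073,-0.059,-0.0005,-1,0,0,0,-0.093,-0.072,-0.0005,-1,0,0,0,-0.113,-0.085,-0.0005,-1,0,0,0,-0.133,-0.096,-0.0005,-1,0,0,0,-0.154,-0.107,-0.0005,-1,0,0,0,-0.176,-0.117,-0.0005,-1])

```text
t: 16.6
ee_pos: [0.5189, 0.0733, 0.0931]
eef_rot: [-0.0, 0.706, 0.708, 0.0]
contact_force: [2.1, 2.6, 6.0]
finger_gap: 0.0003
finger_force: 2.4
```

>>> arm_command(increments=[0,0,0,-0.022,-0.009,-0.001,-1,0,0,0,-0.044,-0.017,-0.0015,-1,0,0,0,-0.066,-0.024,-0.002,-1,0,0,0,-0.089,-0.03,-0.002,-1,0,0,0,-0.111,-0.036,-0.002,-1,0,0,0,-0.134,-0.041,-0.002,-1,0,0,0,-0.158,-0.044,-0.002,-1,0,0,0,-0.181,-0.047,-0.002,-1,0,0,0,-0.204,-0.049,-0.002,-1])

```text
t: 17.35
ee_pos: [0.5149, 0.0567, 0.0931]
eef_rot: [-0.0, 0.707, 0.708, -0.0]
contact_force: [0.4, 2.3, 3.3]
finger_gap: 0.0002
finger_force: 1.6
```

>>> arm_command(increments=[0,0,0,-0.024,-0.001,0,-1,0,0,0,-0.047,-0.001,0,-1,0,0,0,-0.071,0,0,-1,0,0,0,-0.094,0.001,0,-1,0,0,0,-0.118,0.004,0,-1,0,0,0,-0.141,0.007,0,-1,0,0,0,-0.164,0.012,0,-1,0,0,0,-0.187,0.017,0,-1,0,0,0,-0.21,0.023,0,-1])

```text
t: 18.1
ee_pos: [0.517, 0.0399, 0.0931]
eef_rot: [-0.0, 0.707, 0.708, -0.0]
contact_force: [-0.2, 1.9, 1.7]
finger_gap: 0.0004
finger_force: 1.2
```

>>> arm_command(increments=[0,0,0,-0.022,0.007,0.0005,-1,0,0,0,-0.044,0.015,0.001,-1,0,0,0,-0.066,0.024,0.001,-1,0,0,0,-0.087,0.034,0.001,-1,0,0,0,-0.109,0.044,0.001,-1,0,0,0,-0.129,0.056,0.001,-1,0,0,0,-0.149,0.068,0.001,-1,0,0,0,-0.169,0.08,0.001,-1,0,0,0,-0.188,0.094,0.001,-1])

```text
t: 18.85
ee_pos: [0.5246, 0.0249, 0.0931]
eef_rot: [-0.0, 0.707, 0.708, -0.0]
contact_force: [-1.2, 1.7, 3.1]
finger_gap: -0.0
finger_force: 1.7
```

>>> arm_command(increments=[0,0,0,-0.019,0.014,0,-1,0,0,0,-0.037,0.029,0,-1,0,0,0,-0.054,0.045,0,-1,0,0,0,-0.071,0.061,0,-1,0,0,0,-0.088,0.079,0,-1,0,0,0,-0.103,0.096,0,-1,0,0,0,-0.118,0.114,0,-1,0,0,0,-0.132,0.133,0,-1,0,0,0,-0.145,0.153,0,-1])

```text
t: 19.6
ee_pos: [0.5369, 0.0133, 0.0931]
eef_rot: [-0.0, 0.706, 0.708, -0.0]
contact_force: [-2.2, 1.3, 3.5]
finger_gap: 0.0003
finger_force: 1.6
```

>>> arm_command(increments=[0,0,0,-0.013,0.019,0,-1,0,0,0,-0.025,0.04,0,-1,0,0,0,-0.036,0.06,0,-1,0,0,0,-0.046,0.082,0,-1,0,0,0,-0.056,0.103,0,-1,0,0,0,-0.064,0.125,0,-1,0,0,0,-0.072,0.147,0,-1,0,0,0,-0.079,0.17,0,-1,0,0,0,-0.085,0.192,0,-1])

```text
t: 20.35
ee_pos: [0.5523, 0.0066, 0.0931]
eef_rot: [-0.0, 0.707, 0.708, -0.0]
contact_force: [-2.2, 0.2, 3.0]
finger_gap: 0.0004
finger_force: 1.3
```

>>> arm_command(increments=[0,0,0,-0.005,0.023,0.0003,-1,0,0,0,-0.009,0.047,0.0005,-1,0,0,0,-0.012,0.07,0.0005,-1,0,0,0,-0.015,0.093,0.0005,-1,0,0,0,-0.016,0.117,0.0005,-1,0,0,0,-0.017,0.14,0.0005,-1,0,0,0,-0.016,0.164,0.0005,-1,0,0,0,-0.015,0.187,0.0005,-1,0,0,0,-0.013,0.211,0.0005,-1])

```text
t: 21.1
ee_pos: [0.5692, 0.0057, 0.0931]
eef_rot: [-0.0, 0.706, 0.708, 0.0]
contact_force: [-2.6, -0.0, 3.4]
finger_gap: 0.0007
finger_force: 1.6
```

>>> arm_command(increments=[0,0,0,0.003,0.023,0,-1,0,0,0,0.007,0.046,0,-1,0,0,0,0.012,0.069,0,-1,0,0,0,0.018,0.092,0,-1,0,0,0,0.024,0.114,0,-1,0,0,0,0.032,0.137,0,-1,0,0,0,0.04,0.159,0,-1,0,0,0,0.049,0.18,0,-1,0,0,0,0.059,0.202,0,-1])

```text
t: 21.85
ee_pos: [0.5854, 0.0105, 0.093]
eef_rot: [0.0, 0.706, 0.708, -0.0]
contact_force: [-1.9, -0.9, 4.3]
finger_gap: 0.0003
finger_force: 1.7
```

>>> arm_command(increments=[0,0,0,0.011,0.02,-0.0003,-1,0,0,0,0.023,0.041,-0.0003,-1,0,0,0,0.035,0.061,-0.0003,-1,0,0,0,0.049,0.08,-0.0003,-1,0,0,0,0.063,0.099,-0.0003,-1,0,0,0,0.077,0.118,-0.0003,-1,0,0,0,0.093,0.135,-0.0003,-1,0,0,0,0.109,0.152,-0.0003,-1,0,0,0,0.125,0.169,-0.0003,-1])

```text
t: 22.6
ee_pos: [0.5989, 0.0206, 0.0931]
eef_rot: [0.0, 0.706, 0.708, 0.0]
contact_force: [-1.7, -1.2, 3.1]
finger_gap: 0.0001
finger_force: 1.8
```

>>> arm_command(increments=[0,0,0,0.018,0.016,0,-1,0,0,0,0.036,0.031,0,-1,0,0,0,0.054,0.046,0,-1,0,0,0,0.073,0.059,0,-1,0,0,0,0.093,0.072,0,-1,0,0,0,0.113,0.085,0,-1,0,0,0,0.133,0.096,0,-1,0,0,0,0.154,0.107,0,-1,0,0,0,0.176,0.117,0,-1])

```text
t: 23.35
ee_pos: [0.6082, 0.0347, 0.0931]
eef_rot: [0.0, 0.707, 0.708, 0.0]
contact_force: [-0.8, -1.3, 3.3]
finger_gap: 0.0007
finger_force: 1.8
```

>>> arm_command(increments=[0,0,0,0.022,0.009,0,-1,0,0,0,0.044,0.017,0,-1,0,0,0,0.066,0.024,0,-1,0,0,0,0.089,0.03,0,-1,0,0,0,0.111,0.036,0,-1,0,0,0,0.134,0.041,0,-1,0,0,0,0.158,0.044,0,-1,0,0,0,0.181,0.047,0,-1,0,0,0,0.204,0.049,0,-1,0,0,0,0.212,0.049,0,-1,0,0,0,0.212,0.049,0,-1])

```text
t: 24.27
ee_pos: [0.612, 0.0521, 0.0931]
eef_rot: [-0.0, 0.706, 0.708, 0.0]
contact_force: [0.9, -1.0, 2.7]
finger_gap: 0.0005
finger_force: 1.7
```

>>> arm_command(increments=[0,0,0,0,0,-0.01,-1,0,0,0,0,0,-0.03,-1,0,0,0,0,0,-0.1,-1,0,0,0,0,0,-0.25,-1,0,0,0,0,0,-0.5,-1,0,0,0,0,0,-0.8,-1,0,0,0,0,0,-1,-1])

```text
t: 24.85
ee_pos: [0.6125, 0.0516, 0.1762]
eef_rot: [0.001, 0.707, 0.708, 0.001]
contact_force: [0.9, -0.2, 1.8]
finger_gap: 0.0003
finger_force: 0.0
```

>>> arm_command(increments=[0,0,0,-0.3,-0.2,-0.2,-1,0,0,0,-0.6,-0.4,-0.3,-1,0,0,0,-0.92,-0.6,-0.35,-1,0,0,0,-0.92,-0.6,-0.35,-1,0,0,0,-0.92,-0.6,-0.35,-1,0,0,0,-0.92,-0.6,-0.35,-1])

```text
t: 25.35
ee_pos: [0.5643, -0.0213, 0.2018]
eef_rot: [-0.0, 0.706, 0.708, 0.001]
contact_force: [0.6, 0.9, 0.5]
finger_gap: 0.0003
finger_force: 0.0
```

Run:
```python
from h import *
o=bot.get_obs();print(o["t"],o["ee_pos"],o["dq"],o["contact_force"]);C=cam("wrist",o)
im=viewer.snapshot("wrist")[:,:,::-1].copy()
h=cv2.cvtColor(im,cv2.COLOR_BGR2HSV)
m=((h[...,0]>65)&(h[...,0]<105)&(h[...,1]>15)&(h[...,2]>140)).astype(np.uint8);m[200:]=0
for c in cv2.findContours(m,cv2.RETR_CCOMP,cv2.CHAIN_APPROX_NONE)[0]:
    if len(c)>100:print(circ(ray(C,c[:,0],.074)),len(c))
cv2.imwrite("pics/f.png",np.vstack([im[:200],viewer.snapshot("side")[:,:,::-1][100:350]]))
```

```text
25.35 [ 0.56434641 -0.02134767  0.20179334] [-0.01131958  0.0228018  -0.01528198 -0.00307475 -0.0010802  -0.00524581
  0.00094689] [0.58924819 0.88637147 0.50397085]
(array([0.56352168, 0.05414077]), np.float64(0.04053336551218165)) 304
(array([0.56320393, 0.05397212]), np.float64(0.051391883011209616)) 388
(array([0.56320903, 0.05390784]), np.float64(0.044475603439938186)) 333
```

View pics/f.png

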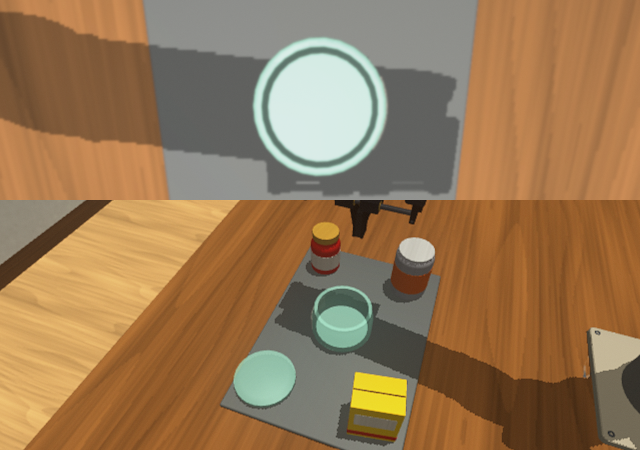

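The jar is standing with its centre within 0.2 mm of where it was, its surroundings look unchanged, and the gripper is clear above. Handing in.

```bash
python3 -c "
from cell import workorder
print(workorder.hand_in())"
```

```text
the job is handed in; nothing more can be done
None
```

I traced the whole rim once anticlockwise, starting and finishing above the label's middle, with force readings of about 1.5–6 N after each move; the jar stayed within 0.2 mm of its place, nothing else was touched, and the job is handed in at about 25 s.

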